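# Gauge the bearing seat under the cap

## Robot

A 6-joint arm with a two-finger parallel gripper is mounted at the origin on the work surface. World frame = base frame: x ahead of the robot, y to its left, z up, the work surface at z = 0. Lengths are in m, angles in degrees, forces in N, time in s.
With the tool pointing down it reaches from about 0.275 to 0.825 m from the base axis. Payload 4.9 kg.
Tool frame: the origin (TCP) lies midway between the tips of the shut fingers; the grasp point (between the pads) lies 19 mm behind it; z points along the fingers, x is the direction in which the jaws open and shut, and the axes are right-handed (so a half turn about z gives the same grasp; the last joint's range is limited). The gripper opens to 85 mm and grips with 20 to 120 N. Pads are 22 mm wide; open, the fingers measure 114 mm over their backs; the gripper's body (76 mm by 85 mm) begins 54 mm behind the grasp point. The pads swing forward as they close: fully open they stand 13 mm farther back than shut.
Start: joints at [67.254, 18.69, -11.035, 60.275, 0, 82.311], TCP at [0.143, 0.531, 0.231] pointing down, gripper open.
Joint ranges: [-152.03, 152.03], [-55.5, 102.48], [-74.3, 77.21], [-110.64, 120.58], [-84.22, 78.4], [-180, 180]. Speed limits (degrees/s): [147.25, 147.25, 180, 180, 180, 180].

## Interface

Orientations are given as [roll, pitch, yaw] about the fixed x, y, z axes, in that order (R = Rz(yaw) Ry(pitch) Rx(roll)).
In Python, from bench import readout, read_camera, ticket gives the robot as it stands. The module is installed in compiled form; this text tells all that it offers.
- The arm moves only by the shell command python3 -m handwheel 'ROWS' [FORCE]. ROWS is JSON, a list of rows, each a list of 7 numbers: the shift along the tool's x, y, z in mm, then the turn, a rotation vector about the tool's x, y, z in degrees, then the gripper command: -1 is shut, 1 is fully open, values between are in proportion. A call has 1 to 10 rows; each row shifts and turns the pose as measured when the row begins, along the tool's axes as they then stand; what a row does not reach is not made up. A row lasts 1/12 s, in which the tool goes at most 41.7 mm and 7.16 degrees, less where a joint would pass 70% of its speed; a pose out of reach is approached as far as the arm can. A call with a gripper value outside its range is refused whole. The fingers move at their own pace and stop on an object; FORCE is the grip in N (left out, the last holds). Time passes only in rows, so rows that do not move let the fingers close. It gives the time, the measured TCP pose, the force and the opening at its end, in the units of the state.
- readout.get_state(): the state, without advancing time (a new reading comes with each control period).
- read_camera(name): name is "scene" or "top" or "wrist"; returns a dict with "color" (480x640x3 uint8, red, green, blue), "depth" (480x640 float32, m along the optical axis (not along the pixel's ray), 0 where there is no reading), "K" (3x3 intrinsics, pixels), "xyz" and "rotation" of the camera in the world; the wrist camera has in their place "T_tool_cam" (4x4, takes a point from camera to tool coordinates, whose origin is the TCP and whose axes are the tool frame's). Camera axes: x right, y down, z forward; pixel columns grow to the right and rows downward; lengths in m; the calibration is good to about 2 mm. A picture is of the moment at which its call begins: read the wrist's pose just before it.
- ticket.close_job(): hands the job in, once; it reports no verdict.
The state is a dict: "clock": time; "joint_pos": joint angles; "joint_velocities": joint speeds; "tau": joint torques, N m; "tcp_pos": TCP position; "tool_rot": TCP orientation; "force": force on the tool from outside, world axes, zero at the start; "torque": the same for the moment, N m; "width": finger opening in m.
Only numpy, scipy, OpenCV 4.12 (cv2) and the standard library are available. Lean on these libraries where they do the work, as an engineer would, in place of code of your own. Each camera call takes 0.05 s, during which the arm holds its last target. There are 200 camera calls.

## Task

Lift the bearing cap out of its pocket in the sloping pump cover and lay it boss up, flat in the square steel pan. Then take the square-handled contact gauge from the wooden rack and hold its tip on the small ringed spot on the pocket's floor, square to that sloping floor, pressing gently so the spring plunger sits about half-way in (5 mm of its 10 mm) and never hard. Finish while still holding it there, pressed like that; leave the brass drift and everything else on the table alone.

Things in the scene. Friction and masses are not known exactly. Their poses are not given: they have to be found in the camera images.
- spot (a point): Centre of the marked spot: a dark scribed ring (20 mm outside, 16 inside) with a centre dot on the flat floor of the pump cover's pocket, hidden under the cap at the start. z is the floor's outward normal, leaning 15 degrees (0.26 rad) from vertical to the cover's low side (towards the robot when the cover is not turned). x runs up the slope; y is level, across it.
- cover: Fixed sloping pump cover, axes as the spot's. Origin in the plane of the pocket's floor, below the middle of the steel face (180 mm in x, 200 mm in y, 12 mm above the floor). The round pocket is 76 mm across, 12 mm deep, centred at y = -35 mm; the spot is at x = 12, y = -26 mm. The other hole, a 37 mm bore at y = 55 mm, is empty.
- cap_boss (a point): Point on the axis of the loose aluminium bearing cap (0.14 to 0.28 kg), 35 mm above its underside, the height to grip. A flange 72 mm across, 10 mm thick, carries a plain round boss 30 mm across, 40 mm tall (50 mm overall). z: the cap's axis, out of the boss. It starts in the pocket, underside on the floor, 1 to 2 mm of play all round, so it leans with the cover.
- pan_in (a point): Centre of the inner floor of the fixed, square, open steel pan, 170 mm square outside, walls 4 mm thick, rim about 26 mm above this point. z up, x and y along its sides.
- rack: Fixed wooden block, 170 mm along its x, 75 mm along y, 70 mm tall, origin at the centre of its underside. Two through holes, 17 mm across, in its top at 45 mm to either side of the middle along x: one holds the gauge, the other the brass drift, either way round.
- gauge_grip (a point): Point on the axis of the loose contact gauge (about 0.17 kg), 40 mm above its handle's shoulder, the height to grip. Square handle 26 x 26 mm, 70 mm tall (top 8 mm narrower); below it a steel stem 12 mm across, 40 mm long, then the spring plunger. z: its axis, up, away from the tip; x, y square to the flats. It starts upright, shoulder on the rack's top, stem in the hole; lift 60 mm to clear.
- gauge_tip (a point): The rounded end of the gauge's plunger: 95 mm below gauge_grip along the gauge's axis while the plunger is out.
- plunger (a joint): How far the gauge's plunger is pushed in, m: 0 fully out, 0.010 bottomed. Its spring pushes back with about 0.75 N at first and 0.5 N more for each mm, 3.3 N half-way.
- drift: Brass drift standing in the other hole of the rack: round head 26 mm across, 45 mm tall, with a 12 mm stem 50 mm long in the hole; origin at the head's underside. To be left alone.
- spanner: Open-ended spanner, 160 mm long, lying flat, loose on the table; origin at its underside. To be left alone.
- bolt: Bolt standing on its head, 49 mm tall, loose on the table; origin at its underside. To be left alone.
- race: Steel bearing race, a ring 80 mm across and 20 mm tall, lying flat, loose on the table; origin at its underside. To be left alone.
- flask: Drinking flask, 68 mm across, 210 mm tall, loose on the table; origin at its underside. To be left alone.
- pinion: Dark stepped hub, 68 mm across, 40 mm tall, loose on the table; origin at its underside. To be left alone.
- roller: Steel bearing roller 24 mm across, 45 mm tall, standing, loose on the table; origin at its underside. To be left alone.
There are look-alikes about, which are no part of the job. Of the things that look like the part that bears cap_boss, the largest one is meant.

How it is judged (in metres and radians):
On the way, in this order (a step that is already met when the one before it is completed fails the run):
1. the cap is lifted clear of the pocket (z of cap_boss in the frame of spot above 0.06 m and contact force between cap and cover below 0.1 N), for 0.1 s.
2. the cap lies flat in the pan, boss up, let go (x of cap_boss in the frame of pan_in between -0.055 and 0.055 m and y of cap_boss in the frame of pan_in between -0.055 and 0.055 m and z of cap_boss in the frame of pan_in between 0.028 and 0.042 m and angle between cap_boss's own z axis and vertical below 0.12 rad and contact force between the fingers and cap below 0.1 N), for 0.3 s.
3. the gauge is lifted out of the rack (z of gauge_grip in the frame of rack above 0.165 m and contact force between the fingers and gauge above 2 N), for 0.1 s.
4. the gauge's tip is held on the spot, square and gently pressed (distance between gauge_tip and spot below 0.0075 m and angle between the z axis of gauge_grip and the z axis of spot, either way round below 0.12 rad and value of joint plunger between 0.002 and 0.008 m and contact force between gauge and cover between 0.6 and 9 N and contact force between the fingers and gauge above 2 N and contact force between gauge and rack below 0.1 N), for 0.5 s.
At the end, for the whole second after the job is handed in: The gauge is in the fingers, its tip within 7.5 mm of the spot's centre, its axis within 0.12 rad (7 degrees) of the pocket floor's normal, the plunger pushed in 2 to 8 mm with 0.6 to 9 N on the cover, all still; the cap lies in the pan, boss up and level within 0.12 rad, let go (all of step 2 and all of step 4 and linear speed of each of gauge, cap below 0.02 m/s); the arm keeps its last pose, push and grip.
It fails at once if the gauge is driven hard into the cover (over 20 N) (contact force between gauge and cover above 20 N).
It fails at once if the brass drift is moved from its place (over 20 mm) (distance of drift from where it was at the start of the episode above 0.02 m).
It fails at once if a bystander on the table is pushed away (over 25 mm) (distance of any of spanner, bolt, race, flask, pinion, roller from where it was at the start of the episode above 0.025 m).
It also fails if it takes over 54 s, if anything falls off the work surface, if the arm or the gripper's body presses on something with over 40 N, if the wrist force passes 120 N, or if a joint passes its speed limit or range.

## Working session

There is one attempt and no reset: what is moved stays moved. The work goes in short steps, Python scripts to look and compute and a shell command to move; the robot and the scene stay as the last step left them, time stands still between calls to the robot, and variables do not carry over. Pictures are saved under pics/ and viewed, about 8 in all and at most 12, crops included, and the job is handed in when it is done.

```bash
mkdir -p pics
cat > h.py <<'E'
import numpy as np, cv2
from scipy.spatial.transform import Rotation as R
from bench import readout, read_camera, ticket
def cam(name):
    s=readout.get_state(); c=read_camera(name)
    if name=="wrist":
        T=np.eye(4); T[:3,:3]=tool_R(s); T[:3,3]=s["tcp_pos"]
        c["T"]=T@np.array(c["T_tool_cam"])
    else:
        T=np.eye(4); r=np.array(c["rotation"]); T[:3,:3]=r if r.shape==(3,3) else R.from_euler("xyz",r,degrees=True).as_matrix()
        T[:3,3]=c["xyz"]; c["T"]=T
    return c
def tool_R(s): return R.from_euler("xyz",s["tool_rot"],degrees=True).as_matrix()
def cloud(c):
    K=np.array(c["K"]); d=c["depth"]; v,u=np.mgrid[:480,:640]
    p=np.stack([(u-K[0,2])*d/K[0,0],(v-K[1,2])*d/K[1,1],d],-1)
    return p@c["T"][:3,:3].T+c["T"][:3,3]
def ray(c,u,v,z):
    K=np.array(c["K"]); r=c["T"][:3,:3]@np.array([(u-K[0,2])/K[0,0],(v-K[1,2])/K[1,1],1]); o=c["T"][:3,3]
    return o+r*(z-o[2])/r[2]
def proj(c,p):
    K=np.array(c["K"]); q=c["T"][:3,:3].T@(np.array(p)-c["T"][:3,3]); q=K@q; return q[:2]/q[2]
def save(c,n): cv2.imwrite("pics/"+n,c["color"][:,:,::-1])
E
python3 - <<'E'
from h import *
import pickle
for n in("top","scene","wrist"):
    c=cam(n); save(c,n+".png"); pickle.dump(c,open(n+".pkl","wb")); print(n,c["T"].round(3).tolist(),np.array(c["K"]).round(1).tolist(),c.get("rotation"))
print(readout.get_state())
E
```

```text
top [[-0.028, -0.995, 0.094, 0.48], [-1.0, 0.029, 0.0, -0.002], [-0.003, -0.094, -0.996, 1.29], [0.0, 0.0, 0.0, 1.0]] [[603.4, 0.0, 317.9], [0.0, 603.4, 233.2], [0.0, 0.0, 1.0]] [-1.74613658e+02  1.69074545e-01 -9.16314014e+01]
scene [[0.398, 0.501, -0.769, 1.516], [0.917, -0.22, 0.332, -0.389], [-0.003, -0.837, -0.547, 0.769], [0.0, 0.0, 0.0, 1.0]] [[592.8, 0.0, 312.6], [0.0, 592.8, 242.8], [0.0, 0.0, 1.0]] [-123.13508437    0.16607023   66.55090939]
wrist [[0.26, 0.914, 0.313, 0.063], [0.966, -0.245, -0.086, 0.552], [-0.002, 0.324, -0.946, 0.373], [0.0, 0.0, 0.0, 1.0]] [[406.1, 0.0, 315.7], [0.0, 406.1, 247.2], [0.0, 0.0, 1.0]] None
{'clock': 0.15, 'joint_pos': array([ 6.72542765e+01,  1.87240477e+01, -1.10784359e+01,  6.02754613e+01,
        2.88976373e-04,  8.23123318e+01]), 'joint_velocities': array([ 0.05991548, -0.12363757,  0.20128597, -0.06670686,  0.05355401,
        0.01036811]), 'tau': array([ 1.42030411e-03, -4.43703854e+01,  2.62664115e+01,  1.04242316e-02,
       -6.33842478e-05,  5.41583674e-06]), 'tcp_pos': array([0.14268885, 0.53070639, 0.23066901]), 'tool_rot': array([-1.79989287e+02,  7.72056565e-02,  7.49419518e+01]), 'force': array([ 0.83031151, -0.58554028, -0.85594274]), 'torque': array([-0.00818015, -0.03434237,  0.01413285]), 'width': 0.08523228494233623}
```

View pics/top.png

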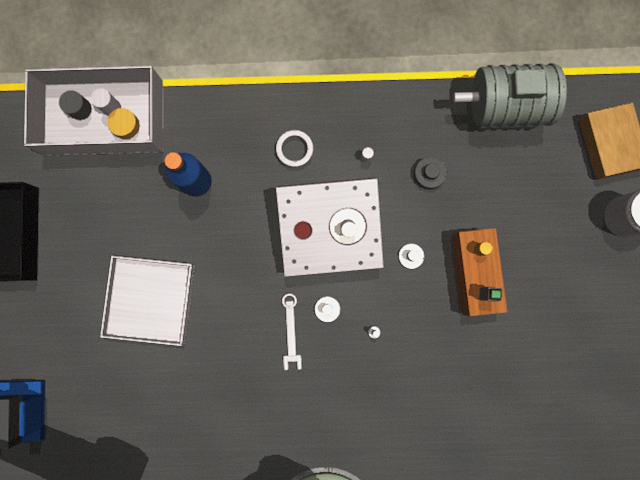

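View pics/scene.png

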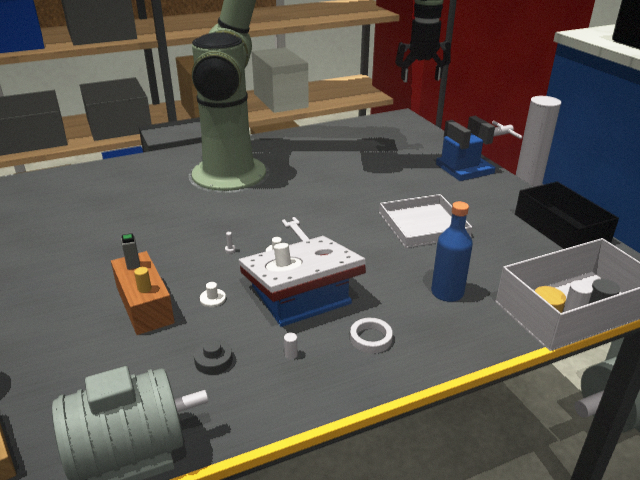

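The top view shows the cover at about (330,228) with the cap's boss at (348,228). The pan is at (147,301) and the rack at (482,272), with the gauge (green top) at (495,294) and the drift (yellow) at (485,248). The small caps at (411,256) and (327,309) are decoys. The scene view agrees with this.

Run:
```python
from h import *
import pickle
for n in("top","scene"):
    c=pickle.load(open(n+".pkl","rb")); P=cloud(c); d=c["depth"]; ok=d>0
    print("==",n,"valid",ok.mean())
    # table check
    def region(x0,x1,y0,y1,z0,z1): return ok&(P[...,0]>x0)&(P[...,0]<x1)&(P[...,1]>y0)&(P[...,1]<y1)&(P[...,2]>z0)&(P[...,2]<z1)
    t=region(.25,.7,-.3,.4,-.03,.012); print("table z",np.median(P[t][:,2]))
    # cover face: plane by RANSAC-ish on z .06-.2
    m=region(.38,.62,-.14,.13,.06,.2)
    q=P[m]; best=0; rng=np.random.default_rng(0)
    for i in range(400):
        a=q[rng.choice(len(q),3,False)]; nn=np.cross(a[1]-a[0],a[2]-a[0]); nn/=np.linalg.norm(nn)+1e-12
        if abs(nn[2])<.9: continue
        k=abs((q-a[0])@nn)<.003
        if k.sum()>best: best=k.sum(); K=k
    f=q[K]; ce=f.mean(0); nn=np.linalg.svd(f-ce,full_matrices=False)[2][2]; nn*=np.sign(nn[2])
    print("face n",nn,"tilt",np.degrees(np.arccos(nn[2])),"dir",np.degrees(np.arctan2(nn[1],nn[0])),len(f))
    x=np.array([0,0,1])-nn*nn[2]; x/=np.linalg.norm(x); y=np.cross(nn,x)
    uv=np.c_[(f-ce)@x,(f-ce)@y].astype(np.float32)
    r=cv2.minAreaRect(uv); print("rect",r); co=ce+x*r[0][0]+y*r[0][1]; print("face centre",co)
    if n=="top":
        print("yaw x up-slope",np.degrees(np.arctan2(x[1],x[0])))
    h=(q-co)@nn; b=q[(h>.02)&(h<.06)]; e=(b-co)
    hh=e@nn; print("boss h max",np.percentile(hh,98)); tp=e[hh>np.percentile(hh,98)-.004]; print("boss top (x,y cover)",(tp@x).mean(),(tp@y).mean(),(np.ptp(tp@x),np.ptp(tp@y)),len(tp))
    # pan
    m=region(.2,.5,.2,.52,.012,.06); pp=P[m]; print("pan pts",len(pp),pp[:,2].max(), cv2.minAreaRect(pp[:,:2].astype(np.float32)))
    m=region(.3,.38,.3,.4,-.02,.06); print("pan floor z",np.median(P[m][:,2]))
    # rack
    m=region(.25,.62,-.5,-.2,.06,.08); pp=P[m]; print("rack",np.median(pp[:,2]),cv2.minAreaRect(pp[:,:2].astype(np.float32)))
    m=region(.25,.62,-.5,-.2,.09,.2); pp=P[m]
    g=pp[pp[:,2]>.125]; print("gauge",len(g),np.percentile(g[:,2],[5,50,98]) if len(g) else 0, cv2.minAreaRect(g[:,:2].astype(np.float32)) if len(g) else 0)
    g=pp[(pp[:,2]<.122)&(pp[:,2]>.108)]; print("drift top",g.mean(0),len(g))
```

```text
== top valid 0.9960416666666667
table z 0.0007641200281207627
face n [-0.24674737 -0.01957405  0.96888214] tilt 14.330957048290967 dir -175.46432053205254 3690
rect ((0.005656737834215164, -0.0010263621807098389), (0.19996601343154907, 0.11290177702903748), 88.70973205566406)
face centre [ 0.5699509  -0.02697033  0.08111972]
yaw x up-slope 4.53567946794746
boss h max 0.043185623899017395
boss top (x,y cover) 0.03484153260659995 -0.03606694736976458 (np.float64(0.02436386764990578), np.float64(0.025805537172597943)) 58
pan pts 703 0.03851883416637025 ((0.4475407600402832, 0.36382612586021423), (0.17274291813373566, 0.1281099170446396), 82.55899047851562)
pan floor z 0.0009339554181868603
rack 0.07004072050558818 ((0.506997287273407, -0.3299902677536011), (0.17023563385009766, 0.07888314872980118), 4.440989971160889)
gauge 191 [0.12879329 0.13899301 0.14428921] ((0.46225228905677795, -0.33267682790756226), (0.026232702657580376, 0.025639280676841736), 83.60945892333984)
drift top [ 0.53676887 -0.32510365  0.11480111] 169
== scene valid 0.9904069010416666
table z 0.0024878188534815937
f
[... 233 characters left out ...]
629 -0.02610704  0.08200391]
boss h max 0.0398498651247617
boss top (x,y cover) 0.03977611205008993 -0.03729188673044221 (np.float64(0.03523540036976906), np.float64(0.030147921603580364)) 77
pan pts 725 0.03657045489719135 ((0.4440612196922302, 0.3633127808570862), (0.17339599132537842, 0.13422611355781555), 82.43999481201172)
pan floor z 0.00322399627479375
rack 0.0716988360176175 ((0.5095782279968262, -0.33018553256988525), (0.17667795717716217, 0.07582308351993561), 4.444118976593018)
gauge 174 [0.12650774 0.1359518  0.14468331] ((0.46674856543540955, -0.33404266834259033), (0.02579472027719021, 0.027025779709219933), 84.97366333007812)
drift top [ 0.52586774 -0.33026776  0.11507632] 217
```

Run:
```python
from h import *
import pickle
for n in("top","scene"):
    c=pickle.load(open(n+".pkl","rb")); P=cloud(c); ok=c["depth"]>0
    print("==",n)
    def region(x0,x1,y0,y1,z0,z1): return ok&(P[...,0]>x0)&(P[...,0]<x1)&(P[...,1]>y0)&(P[...,1]<y1)&(P[...,2]>z0)&(P[...,2]<z1)
    q=P[region(.38,.67,-.15,.12,.03,.2)]
    a=np.array([.5699,-.0270,.0811]); nn=np.array([-.2468,-.0196,.9689])
    for i in range(4):
        f=q[abs((q-a)@nn)<.003]; a=f.mean(0); nn=np.linalg.svd(f-a,full_matrices=False)[2][2]; nn*=np.sign(nn[2])
    x=np.array([0,0,1])-nn*nn[2]; x/=np.linalg.norm(x); y=np.cross(nn,x)
    r=cv2.minAreaRect(np.c_[(f-a)@x,(f-a)@y].astype(np.float32)); co=a+x*r[0][0]+y*r[0][1]
    yaw=np.degrees(np.arctan2(x[1],x[0]))
    print("tilt",np.degrees(np.arccos(nn[2])),"yaw",yaw,"rect",r,"centre",co)
    e=q-co; hh=e@nn; tp=e[(hh>.034)&(hh<.045)]; print("boss top",np.median(tp@nn),"xy",(tp@x).mean(),(tp@y).mean(),np.ptp(tp@x),np.ptp(tp@y),len(tp), "world",(tp.mean(0)+co))
    # pan walls
    m=region(.25,.56,.2,.52,.014,.06).astype(np.uint8); pp=P[m>0]; print("pan",len(pp),np.percentile(pp[:,2],95),cv2.minAreaRect(pp[:,:2].astype(np.float32)))
    m=region(.38,.43,.3,.4,-.02,.06); print("pan floor",np.median(P[m][:,2]))
    g=P[region(.4,.5,-.4,-.28,.12,.16)]; print("gauge top",np.percentile(g[:,2],[2,50,98]),g.mean(0)); gt=g[g[:,2]>.137]; print(gt.mean(0),cv2.minAreaRect(gt[:,:2].astype(np.float32)))
    d=P[region(.5,.6,-.4,-.28,.105,.13)]; print("drift",d.mean(0),cv2.minEnclosingCircle(d[:,:2].astype(np.float32)))
    fl=P[region(.55,.72,.2,.34,.02,.3)]; print("flask",fl.min(0),fl.max(0))
```

```text
== top
tilt 14.640017706636355 yaw 3.790269100223874 rect ((0.0019148215651512146, -0.000857040286064148), (0.20012834668159485, 0.16562747955322266), 89.47294616699219) centre [ 0.59476799 -0.02546564  0.08758888]
boss top 0.038069140267081136 xy 0.008150721536024965 -0.034671004146029104 0.028473354597790233 0.027752905990788904 176 world [ 0.59529784 -0.06017755  0.1265978 ]
pan 1001 0.03391191262153703 ((0.46845927834510803, 0.36117392778396606), (0.1728958934545517, 0.17000684142112732), 82.4395523071289)
pan floor 0.0048357148695670205
gauge top [0.12314624 0.13874007 0.14419709] [ 0.46220077 -0.33098626  0.13674955]
[ 0.46203657 -0.33284101  0.1404706 ] ((0.46172288060188293, -0.33123865723609924), (0.024360613897442818, 0.02078467234969139), 88.3675537109375)
drift [ 0.5516448  -0.3255404   0.11469244] ((0.5516952872276306, -0.32612061500549316), 0.012781631201505661)
flask [0.6868182  0.22559828 0.02013325] [0.71997905 0.29140803 0.21396372]
== scene
tilt 14.828636376078391 yaw 3.980571223663581 rect ((-0.07187672704458237, 0.004792258143424988), (0.20388707518577576, 0.29485660791397095), 88.17523956298828) centre [ 0.53023158 -0.02776476  0.0720054 ]
boss top 0.03787626958900152 xy 0.08010701940642104 -0.038375658477656595 0.03524972601718051 0.030138374214121726 85 world [ 0.60052994 -0.06134143  0.12892375]
pan 1014 0.03334808478297738 ((0.469479501247406, 0.3596639037132263), (0.17291538417339325, 0.184896320104599), 81.904052734375)
pan floor 0.009319921009668719
gauge top [0.12062021 0.13488928 0.14467744] [ 0.47166778 -0.334116    0.13459128]
[ 0.46770775 -0.33367738  0.1416897 ] ((0.4665317237377167, -0.334001749753952), (0.0209968164563179, 0.026250844821333885), 86.43482208251953)
drift [ 0.55849915 -0.32720842  0.11395061] ((0.555666446685791, -0.3255249559879303), 0.015469161793589592)
flask [0.55011604 0.22526306 0.02004356] [0.71998072 0.33980981 0.21382689]
```

```bash
cat >> h.py <<'E'
def Rcols(x,z):
    z=np.array(z,float); z/=np.linalg.norm(z); x=np.array(x,float); x-=z*(x@z); x/=np.linalg.norm(x)
    return np.c_[x,np.cross(z,x),z]
def plan(p,Rt,n):
    "identical row that repeated n times takes the tool to p,Rt"
    s=readout.get_state(); R0=tool_R(s); w=R.from_matrix(R0.T@Rt).as_rotvec()
    t=R0.T@(np.array(p)-s["tcp_pos"]); S=sum(R.from_rotvec(w*k/n).as_matrix() for k in range(n))
    d=np.linalg.solve(S,t)*1000
    print("n",n,"row",d.round(1).tolist(),np.degrees(w/n).round(2).tolist(),"|d|",np.linalg.norm(d).round(1),"|w|",np.degrees(np.linalg.norm(w)/n).round(2),"total",(t*1000).round(1),np.degrees(w).round(2),"clock",s["clock"],"width",s["width"])
E
python3 - <<'E'
from h import *
import pickle
c=pickle.load(open("top.pkl","rb")); P=cloud(c); ok=c["depth"]>0
q=P[ok&(P[...,0]>.45)&(P[...,0]<.74)&(P[...,1]>-.17)&(P[...,1]<.13)&(P[...,2]>.04)&(P[...,2]<.2)]
a=np.array([.5948,-.0255,.0876]); nn=np.array([-.2526,-.0167,.9674])
for i in range(4):
    f=q[(abs((q-a)@nn)<.003)]; a=f.mean(0); nn=np.linalg.svd(f-a,full_matrices=False)[2][2]; nn*=np.sign(nn[2])
x=np.array([0,0,1])-nn*nn[2]; x/=np.linalg.norm(x); y=np.cross(nn,x)
r=cv2.minAreaRect(np.c_[(f-a)@x,(f-a)@y].astype(np.float32)); co=a+x*r[0][0]+y*r[0][1]
print("n",nn,np.degrees(np.arccos(nn[2])),"x",x,"rect",r,"centre",co, "edges",np.percentile((f-co)@x,[.2,99.8]))
e=q-co; hh=e@nn; tp=e[(hh>.034)&(hh<.045)]; b=tp.mean(0)+co; print("boss top",b,(b-co)@x,(b-co)@y)
grip=b-.014*nn
np.savez("cover.npz",co=co,n=nn,x=x,y=y,grip=grip)
plan(b+.10*nn,Rcols(y,-nn),25)
E
```

```text
n [-0.25368686 -0.01639818  0.96714739] 14.727151875315093 x [0.9651332  0.06238568 0.25421629] rect ((-0.0012185797095298767, 0.0004085451364517212), (0.20012764632701874, 0.18102669715881348), 89.70655059814453) centre [ 0.6022851  -0.0251287   0.08961536] edges [-0.08975955  0.09007707]
boss top [ 0.59529784 -0.06017755  0.1265978 ] 0.00047135663027194724 -0.03452514530391463
n 25 row [-21.9, 19.5, 2.6] [-0.58, 0.1, -0.75] |d| 29.4 |w| 0.95 total [-461.2  566.5    7.9] [-14.62   2.48 -18.64] clock 0.15 width 0.08523228494233623
```

```bash
python3 -m handwheel '[[-22,19.5,2.6,-0.6,0.1,-0.8,1],[-22,19.5,2.6,-0.6,0.1,-0.8,1],[-22,19.5,2.6,-0.6,0.1,-0.8,1],[-22,19.5,2.6,-0.6,0.1,-0.8,1],[-22,19.5,2.6,-0.6,0.1,-0.8,1],[-22,19.5,2.6,-0.6,0.1,-0.8,1],[-22,19.5,2.6,-0.6,0.1,-0.8,1],[-22,19.5,2.6,-0.6,0.1,-0.8,1],[-22,19.5,2.6,-0.6,0.1,-0.8,1],[-22,19.5,2.6,-0.6,0.1,-0.8,1]]' 40
cat > p.py <<'E'
import sys
from h import *
c=np.load("cover.npz"); R0=Rcols(c["y"],-c["n"]); k=float(sys.argv[1])/1000
plan(c["grip"]+c["n"]*k,R0,int(sys.argv[2]))
E
python3 p.py 110 15
```

```text
clock: 0.98
tcp_pos: [0.294, 0.2699, 0.2092]
tool_rot: [173.8, -0.4, 84.0]
force: [0.5, 0.3, 0.6]
width: 0.0854
n 15 row [-21.7, 18.9, 2.6] [-0.57, 0.09, -0.64] |d| 28.9 |w| 0.86 total [-300.9  309.5   21.1] [-8.52  1.39 -9.59] clock 0.9833 width 0.08543938066129914
```

```bash
python3 -m handwheel '[[-24,21,2.6,-0.6,0.1,-0.7,1],[-24,21,2.6,-0.6,0.1,-0.7,1],[-24,21,2.6,-0.6,0.1,-0.7,1],[-24,21,2.6,-0.6,0.1,-0.7,1],[-24,21,2.6,-0.6,0.1,-0.7,1],[-24,21,2.6,-0.6,0.1,-0.7,1],[-24,21,2.6,-0.6,0.1,-0.7,1],[-24,21,2.6,-0.6,0.1,-0.7,1],[-24,21,2.6,-0.6,0.1,-0.7,1],[-24,21,2.6,-0.6,0.1,-0.7,1]]'
python3 p.py 110 4
```

```text
clock: 1.82
tcp_pos: [0.4977, 0.0059, 0.2142]
tool_rot: [167.6, -0.2, 91.5]
force: [-0.1, 0.1, 0.1]
width: 0.0856
n 4 row [-17.6, 17.5, 2.7] [-0.57, 0.08, -0.55] |d| 25.0 |w| 0.8 total [-69.5  71.   10. ] [-2.28  0.33 -2.21] clock 1.8167 width 0.08564354798379521
```

```bash
python3 -m handwheel '[[-18,17.5,2.7,-0.6,0.1,-0.6,1],[-18,17.5,2.7,-0.6,0.1,-0.6,1],[-18,17.5,2.7,-0.6,0.1,-0.6,1],[-16,16,2,-0.4,0,-0.4,1],[0,0,0,0,0,0,1]]'
python3 p.py 110 1; python3 p.py 0 5
python3 - <<'E'
from h import *
import pickle
c=cam("wrist"); save(c,"w1.png"); pickle.dump(c,open("w1.pkl","wb"))
k=np.load("cover.npz"); co,n,x,y,g=[k[i] for i in("co","n","x","y","grip")]
P=cloud(c); ok=c["depth"]>0; e=P-co; h=e@n; X=e@x; Y=e@y
m=ok&(abs(h)<.008)&(abs(X)<.085)&(abs(Y)<.095)
f=P[m]; a=f.mean(0); nn=np.linalg.svd(f-a,full_matrices=False)[2][2]; nn*=np.sign(nn[2])
print("face h",np.median(h[m]),"n",nn,np.degrees(np.arccos(nn@n)))
t=ok&(abs(h-.038)<.006)&(abs(X)<.03)&(abs(Y+.035)<.03)
T=np.c_[X[t],Y[t]].astype(np.float32); print("boss top h",np.median(h[t]),T.mean(0),cv2.minEnclosingCircle(T))
E
```

```text
clock: 2.23
tcp_pos: [0.5752, -0.0712, 0.2196]
tool_rot: [165.2, 0.2, 93.4]
force: [0.4, -0.0, -0.4]
width: 0.085
n 1 row [9.7, -3.6, -0.8] [0.11, 0.23, -0.29] |d| 10.4 |w| 0.39 total [ 9.7 -3.6 -0.8] [ 0.11  0.23 -0.29] clock 2.2333 width 0.08504338785437213
n 5 row [2.0, -0.7, 21.8] [0.02, 0.05, -0.06] |d| 22.0 |w| 0.08 total [ 10.1  -3.8 109.2] [ 0.11  0.23 -0.29] clock 2.2333 width 0.08504338785437213
face h -0.0007191005907649035 n [-0.25621797 -0.01702491  0.96646909] 0.15437331451089023
boss top h 0.03739803154645317 [ 0.00129041 -0.03687709] ((0.002278524450957775, -0.037054162472486496), 0.015212884172797203)
```

View pics/w1.png

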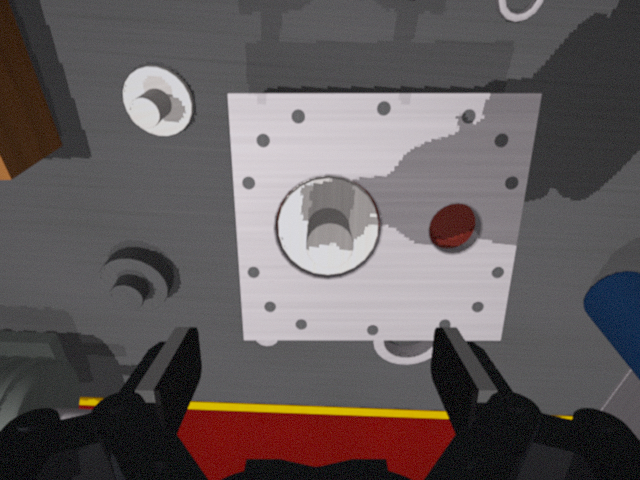

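The wrist view shows the cap's boss at (330,240) and the cover face square in view. It agrees with the top view to about 2 mm. I'm going down now.

```bash
python3 -m handwheel '[[3,-1,22,0,0,-0.1,1],[3,-1,22,0,0.1,-0.1,1],[3,-1,22,0,0.1,-0.1,1],[0,0,22,0,0,0,1],[0,0,18,0,0,0,1],[0,0,9,0,0,0,1],[0,0,0,0,0,0,1]]'
python3 p.py -19 1
```

```text
clock: 2.87
tcp_pos: [0.5947, -0.0544, 0.1024]
tool_rot: [165.6, -0.2, 93.9]
force: [-0.2, 0.5, 0.2]
width: 0.0853
n 1 row [-5.9, 6.4, 9.6] [-0.28, -0.24, 0.1] |d| 12.9 |w| 0.38 total [-5.9  6.4  9.6] [-0.28 -0.24  0.1 ] clock 2.8667 width 0.0852530461004632
```

```bash
python3 -m handwheel '[[-5,5,4,-0.3,-0.2,0.1,1],[-1,1,4,0,0,0,1],[0,0,0,0,0,0,1]]'
python3 p.py -19 1
```

```text
clock: 3.12
tcp_pos: [0.6029, -0.0592, 0.0969]
tool_rot: [165.2, -0.0, 93.8]
force: [0.2, -0.5, 0.3]
width: 0.0852
n 1 row [-0.5, 0.1, 2.4] [0.03, -0.05, 0.06] |d| 2.4 |w| 0.08 total [-0.5  0.1  2.4] [ 0.03 -0.05  0.06] clock 3.1167 width 0.08518842176480665
```

```bash
python3 -m handwheel '[[-1,0.6,2,0,0,0,1],[0,0,0,0,0,0,0],[0,0,0,0,0,0,-1],[0,0,0,0,0,0,-1],[0,0,0,0,0,0,-1],[0,0,0,0,0,0,-1],[0,0,0,0,0,0,-1],[0,0,0,0,0,0,-1],[0,0,0,0,0,0,-1]]' 50
python3 p.py -19 1; python3 -c "
from h import *
s=readout.get_state();print(s['width'],s['force'])"
```

```text
clock: 3.87
tcp_pos: [0.6059, -0.0612, 0.0987]
tool_rot: [165.0, 0.1, 93.7]
force: [1.2, -0.1, 1.0]
width: 0.0279
n 1 row [1.7, -3.1, 3.3] [0.31, 0.06, 0.03] |d| 4.8 |w| 0.32 total [ 1.7 -3.1  3.3] [0.31 0.06 0.03] clock 3.8667 width 0.027871562365269942
0.027871562365269942 [ 1.23923164 -0.06555753  1.01650637]
```

```bash
python3 -m handwheel '[[0,0,0,0,0,0,-1],[0,0,-4,0,0,0,-1],[0,0,-8,0,0,0,-1],[0,0,-12,0,0,0,-1],[0,0,-15,0,0,0,-1],[0,0,-15,0,0,0,-1],[0,0,-15,0,0,0,-1],[0,0,-15,0,0,0,-1],[0,0,0,0,0,0,-1]]'
python3 - <<'E'
from h import *
c=cam("wrist"); save(c,"w2.png")
E
```

```text
clock: 4.62
tcp_pos: [0.5796, -0.0617, 0.1834]
tool_rot: [165.3, -0.0, 93.7]
force: [-0.0, -0.4, -1.8]
width: 0.0275
```

View pics/w2.png

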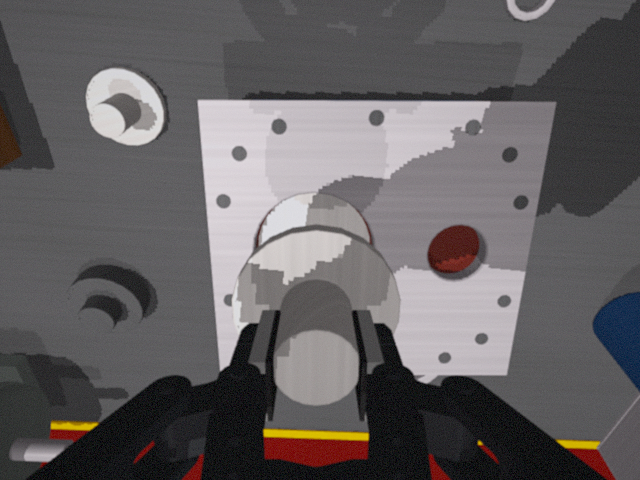

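The wrist view shows the cap held clear at (317,340), level with the pads, with the empty pocket behind it. Next is the pan.

```bash
cat > pp.py <<'E'
import sys
from h import *
a=[float(v) for v in sys.argv[1:6]]
y=np.radians(a[3]); plan(a[:3],Rcols([np.cos(y),np.sin(y),0],[0,0,-1]),int(a[4]))
E
python3 pp.py .469 .3605 .19 82.4 18
```

```text
n 18 row [23.3, -6.7, -1.2] [0.81, -0.08, 0.63] |d| 24.3 |w| 1.03 total [428.4 -78.1 -27.9] [14.54 -1.51 11.26] clock 4.6667 width 0.02762795047817824
```

```bash
python3 -m handwheel '[[12,-4,-4,0.8,0,0.6,-1],[23,-6.5,-2,0.8,0,0.6,-1],[23,-6.5,-2,0.8,0,0.6,-1],[23,-6.5,-1,0.8,-0.1,0.6,-1],[23,-6.5,-1,0.8,-0.1,0.6,-1],[23,-6.5,-1,0.8,-0.1,0.6,-1],[23,-6.5,-1,0.8,-0.1,0.6,-1],[23,-6.5,-1,0.8,-0.1,0.6,-1],[23,-6.5,-1,0.8,-0.1,0.6,-1],[23,-6.5,-1,0.8,-0.1,0.6,-1]]'
python3 pp.py .469 .3605 .19 82.4 8
```

```text
clock: 5.5
tcp_pos: [0.5071, 0.1604, 0.1788]
tool_rot: [174.3, -0.3, 86.8]
force: [0.8, 0.3, -1.0]
width: 0.0281
n 8 row [24.5, -6.9, -1.7] [0.72, -0.07, 0.55] |d| 25.5 |w| 0.91 total [197.7 -47.9 -15. ] [ 5.73 -0.54  4.4 ] clock 5.5 width 0.02809700732148701
```

```bash
python3 -m handwheel '[[25,-7,-2,0.8,0,0.6,-1],[25,-7,-2,0.8,0,0.6,-1],[25,-7,-2,0.8,0,0.6,-1],[25,-7,-1,0.8,-0.1,0.6,-1],[24,-7,-1,0.8,-0.1,0.6,-1],[23,-6,-1,0.7,-0.1,0.5,-1],[18,-5,-1,0.5,-0.1,0.4,-1],[10,-3,0,0.3,0,0.3,-1],[0,0,0,0,0,0,-1]]'
python3 pp.py .469 .3605 .06 82.4 8
python3 - <<'E'
from h import *
c=cam("top"); P=cloud(c); ok=c["depth"]>0
w=P[ok&(abs(P[...,0]-.469)<.06)&(abs(P[...,1]-.36)<.06)]; print("above pan z",np.percentile(w[:,2],[1,5,20,50]))
E
```

```text
clock: 6.25
tcp_pos: [0.4659, 0.3518, 0.177]
tool_rot: [-179.3, 0.1, 82.7]
force: [1.0, 0.1, -1.5]
width: 0.0279
n 8 row [1.1, 0.3, 14.6] [-0.09, 0.02, 0.04] |d| 14.7 |w| 0.1 total [  9.3   3.4 117. ] [-0.68  0.12  0.31] clock 6.25 width 0.02793859759193088
above pan z [1.96277729e-05 2.53987010e-03 7.53466582e-03 4.95811986e-01]
```

```bash
python3 -m handwheel '[[2,0.7,8,-0.1,0,0,-1],[2,0.7,18,-0.1,0,0,-1],[1,0.7,20,-0.1,0,0,-1],[1,0.5,20,-0.1,0,0,-1],[1,0,18,-0.1,0,0,-1],[0,0,14,0,0,0,-1],[0,0,8,0,0,0,-1],[0,0,0,0,0,0,-1]]'
python3 pp.py .469 .3605 .027 82.4 1
```

```text
clock: 6.97
tcp_pos: [0.4706, 0.3473, 0.0629]
tool_rot: [-180.0, 0.4, 82.1]
force: [0.1, -0.7, -1.6]
width: 0.0277
n 1 row [13.0, -3.4, 35.8] [-0.03, 0.38, -0.31] |d| 38.2 |w| 0.5 total [13.  -3.4 35.8] [-0.03  0.38 -0.31] clock 6.9667 width 0.02771940369261003
```

```bash
python3 -m handwheel '[[6,-1.5,5,0,0.2,-0.1,-1],[5,-1,8,0,0.2,-0.1,-1],[2,0,8,0,0,0,-1],[0,0,6,0,0,0,-1],[0,0,3,0,0,0,-1],[0,0,0,0,0,0,-1]]'
python3 pp.py .469 .3605 .027 82.4 1
```

```text
clock: 7.47
tcp_pos: [0.4719, 0.3613, 0.0319]
tool_rot: [179.8, -0.2, 82.2]
force: [0.1, -0.1, -2.4]
width: 0.0276
n 1 row [-1.2, -2.8, 4.9] [0.16, -0.18, -0.21] |d| 5.8 |w| 0.31 total [-1.2 -2.8  4.9] [ 0.16 -0.18 -0.21] clock 7.4667 width 0.027579628258006736
```

```bash
for i in 1 2; do python3 -m handwheel '[[0,0,2,0,0,0,-1],[0,0,1.5,0,0,0,-1],[0,0,0,0,0,0,-1]]' | grep -E "tcp|force"; done
```

```text
tcp_pos: [0.4722, 0.3617, 0.0284]
force: [0.2, 0.3, -1.2]
tcp_pos: [0.4727, 0.3619, 0.0253]
force: [-0.3, 0.2, -2.4]
```

```bash
for i in 1 2 3; do python3 -m handwheel '[[0,0,1.2,0,0,0,-1],[0,0,0,0,0,0,-1]]' | grep -E "tcp|force"; done
```

```text
tcp_pos: [0.473, 0.3622, 0.0254]
force: [-0.3, -0.7, -2.0]
tcp_pos: [0.4735, 0.3625, 0.0253]
force: [-0.6, 0.1, -1.7]
tcp_pos: [0.4739, 0.3628, 0.0253]
force: [-0.2, -0.5, -1.5]
```

```bash
python3 -m handwheel '[[0,0,2.5,0,0,0,-1],[0,0,2.5,0,0,0,-1],[0,0,0,0,0,0,-1]]' | grep -E "tcp|force"
```

```text
tcp_pos: [0.4744, 0.3631, 0.0259]
force: [0.3, 0.6, -1.9]
```

```bash
python3 -m handwheel '[[0,0,2.5,0,0,0,-1],[0,0,3,0,0,0,-1]]' | grep -E "tcp|force"
```

```text
tcp_pos: [0.4752, 0.3636, 0.0248]
force: [-14.7, -7.6, 45.9]
```

Contact is confirmed, so I'm releasing.

```bash
python3 -m handwheel '[[0,0,-0.5,0,0,0,-1],[0,0,0,0,0,0,0],[0,0,0,0,0,0,0.6],[0,0,0,0,0,0,1],[0,0,0,0,0,0,1],[0,0,0,0,0,0,1],[0,0,-8,0,0,0,1],[0,0,-20,0,0,0,1],[0,0,-30,0,0,0,1],[0,0,-30,0,0,0,1]]'
python3 -m handwheel '[[0,0,-30,0,0,0,1],[0,0,-30,0,0,0,1],[0,0,-15,0,0,0,1],[0,0,0,0,0,0,1],[0,0,0,0,0,0,1]]'
python3 - <<'E'
from h import *
c=cam("wrist"); save(c,"w3.png"); P=cloud(c); ok=c["depth"]>0
w=ok&(abs(P[...,0]-.469)<.06)&(abs(P[...,1]-.36)<.06)&(P[...,2]>.035)&(P[...,2]<.065); q=P[w]; top=q[q[:,2]>np.percentile(q[:,2],90)-.008]
print(len(q),"top",top.mean(0),np.percentile(q[:,2],[50,90,98]),cv2.minEnclosingCircle(top[:,:2].astype(np.float32)))
f=P[ok&(abs(P[...,0]-.469)<.06)&(abs(P[...,1]-.36)<.06)&(P[...,2]>.009)&(P[...,2]<.022)]
a=f.mean(0); n=np.linalg.svd(f-a,full_matrices=False)[2][2]; print("flange",len(f),a,n)
E
```

```text
clock: 9.72
tcp_pos: [0.4694, 0.36, 0.1079]
tool_rot: [180.0, 0.0, 82.2]
force: [0.8, 0.2, -0.7]
width: 0.0857
clock: 10.13
tcp_pos: [0.4717, 0.3614, 0.1947]
tool_rot: [179.5, -0.3, 82.2]
force: [0.5, -0.7, 0.4]
width: 0.0854
1446 top [0.47319904 0.36369069 0.05389808] [0.05397289 0.05494844 0.05549276] ((0.4742864668369293, 0.36356204748153687), 0.015114163048565388)
flange 4207 [0.46953347 0.36405102 0.01416899] [-0.00183598  0.00159485  0.99999704]
```

View pics/w3.png

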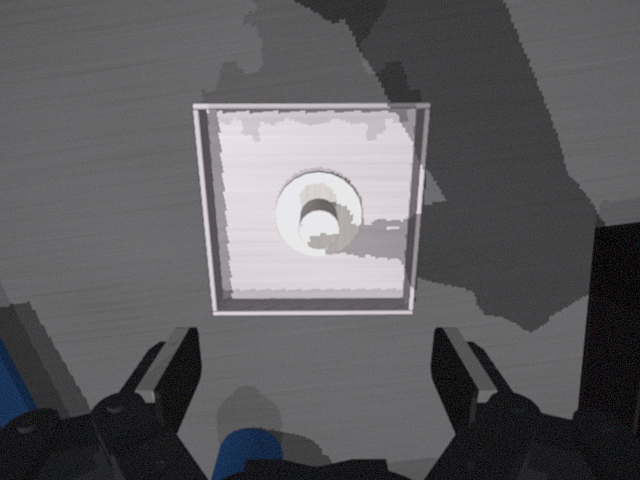

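The cap lies flat at the centre of the pan, (320,225), with its flange level to about 0.1°. Next is the gauge.

```bash
python3 pp.py .462 -.332 .24 94.4 24
```

```text
n 24 row [-28.9, 0.6, -2.0] [0.02, -0.01, -0.51] |d| 29.0 |w| 0.51 total [-688.1   84.5  -48.9] [  0.51  -0.29 -12.17] clock 10.1833 width 0.08565774528535042
```

```bash
python3 -m handwheel '[[-20,0.6,-4,0,0,-0.5,1],[-32,0.6,-4,0,0,-0.5,1],[-32,0.6,-3,0,0,-0.5,1],[-32,0.6,-3,0,0,-0.5,1],[-32,0.6,-3,0,0,-0.5,1],[-32,0.6,-2,0,0,-0.5,1],[-32,0.6,-2,0,0,-0.5,1],[-32,0.6,-2,0,0,-0.5,1],[-32,0.6,-2,0,0,-0.5,1],[-32,0.6,-2,0,0,-0.5,1]]'
python3 -m handwheel '[[-32,0.6,-2,0,0,-0.5,1],[-32,0.6,-2,0,0,-0.5,1],[-32,0.6,-2,0,0,-0.5,1],[-32,0.6,-2,0,0,-0.5,1],[-32,0.6,-2,0,0,-0.5,1],[-32,0.6,-2,0,0,-0.5,1],[-32,0.6,-2,0,0,-0.5,1],[-32,0.6,-2,0,0,-0.5,1]]'
python3 pp.py .462 -.332 .24 94.4 5
```

```text
clock: 11.02
tcp_pos: [0.4388, 0.0458, 0.2033]
tool_rot: [-179.0, -0.0, 88.2]
force: [0.6, 0.1, -1.0]
width: 0.0853
clock: 11.68
tcp_pos: [0.4329, -0.2197, 0.2054]
tool_rot: [-177.8, -0.7, 92.4]
force: [1.4, -0.4, -0.6]
width: 0.0855
n 5 row [-22.7, 4.4, -7.2] [-0.43, -0.15, -0.4] |d| 24.2 |w| 0.61 total [-113.    23.1  -36.9] [-2.16 -0.73 -2.02] clock 11.6833 width 0.08547067094806032
```

```bash
python3 -m handwheel '[[-22,4.5,-11,-0.5,-0.2,-0.4,1],[-23,4.5,-11,-0.5,-0.2,-0.4,1],[-23,4.5,-9,-0.5,-0.2,-0.4,1],[-23,4.5,-8,-0.5,-0.1,-0.4,1],[-12,3,-4,-0.2,0,-0.2,1],[0,0,0,0,0,0,1]]'
python3 - <<'E'
from h import *
import pickle
c=cam("wrist"); save(c,"w4.png"); pickle.dump(c,open("w4.pkl","wb")); P=cloud(c); ok=c["depth"]>0
def reg(x0,x1,y0,y1,z0,z1): return P[ok&(P[...,0]>x0)&(P[...,0]<x1)&(P[...,1]>y0)&(P[...,1]<y1)&(P[...,2]>z0)&(P[...,2]<z1)]
r=reg(.38,.62,-.4,-.26,.06,.08); print("rack",np.median(r[:,2]),cv2.minAreaRect(r[:,:2].astype(np.float32)))
g=reg(.42,.50,-.38,-.28,.09,.17); print("g z",np.percentile(g[:,2],[2,20,50,80,98]))
t=g[g[:,2]>np.percentile(g[:,2],98)-.006]; print("top",t.mean(0),cv2.minAreaRect(t[:,:2].astype(np.float32)))
b=g; print("all",cv2.minAreaRect(b[:,:2].astype(np.float32)))
d=reg(.51,.6,-.38,-.28,.105,.13); print("drift",d.mean(0),cv2.minEnclosingCircle(d[:,:2].astype(np.float32)))
E
python3 pp.py .462 -.332 .24 94.4 1
```

```text
clock: 12.18
tcp_pos: [0.4552, -0.3306, 0.2355]
tool_rot: [-179.3, -0.7, 93.7]
force: [1.0, -0.2, -0.3]
width: 0.085
rack 0.07016604218219064 ((0.5102136135101318, -0.33230888843536377), (0.17094607651233673, 0.07519633322954178), 4.537512302398682)
g z [0.0937691  0.12082775 0.13858353 0.14050259 0.14160503]
top [ 0.46386477 -0.33578784  0.14005248] ((0.4648503363132477, -0.3357484042644501), (0.02203240990638733, 0.022245274856686592), 84.92823028564453)
all ((0.46445757150650024, -0.33566826581954956), (0.02606101520359516, 0.02572009712457657), 84.89228057861328)
drift [ 0.55211296 -0.3288412   0.11390836] ((0.5545368790626526, -0.3289233148097992), 0.013366659171879292)
n 1 row [-3.2, 7.1, -5.3] [-0.75, -0.76, -0.64] |d| 9.4 |w| 1.25 total [-3.2  7.1 -5.3] [-0.75 -0.76 -0.64] clock 12.2333 width 0.08540859356784213
```

View pics/w4.png

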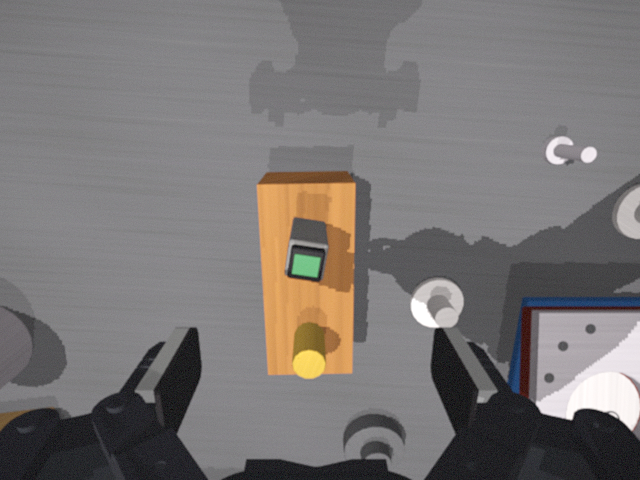

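The wrist view shows the gauge's green top at (307,263) and the drift at (309,363). The gauge is turned about 10° from the rack, with a flat at yaw 84.9°.

```bash
python3 -m handwheel '[[4,5,3,-0.4,-0.4,4,1],[2,3,10,-0.3,-0.4,4,1],[0,0,18,0,0,1,1],[0,0,20,0,0,0,1],[0,0,20,0,0,0,1],[0,0,8,0,0,0,1],[0,0,0,0,0,0,1]]'
python3 pp.py .464 -.335 .09 84.9 3
```

```text
clock: 12.82
tcp_pos: [0.4566, -0.3111, 0.1442]
tool_rot: [-179.2, -0.5, 84.5]
force: [-0.8, -0.3, -0.4]
width: 0.0853
n 3 row [-7.8, 3.4, 18.0] [-0.28, -0.18, -0.13] |d| 19.9 |w| 0.35 total [-23.6  10.4  53.9] [-0.83 -0.54 -0.39] clock 12.8167 width 0.0853384784060192
```

```bash
python3 -m handwheel '[[-12,6,0,-0.4,-0.3,-0.2,1],[-11,5,0,-0.4,-0.2,-0.2,1],[0,0,0,0,0,0,1]]'
python3 pp.py .464 -.335 .09 84.9 3
```

```text
clock: 13.07
tcp_pos: [0.4659, -0.335, 0.1441]
tool_rot: [-179.9, -0.1, 85.1]
force: [-0.0, -1.6, 1.1]
width: 0.0855
n 3 row [-0.1, -0.6, 18.0] [-0.02, -0.02, 0.06] |d| 18.0 |w| 0.07 total [-0.2 -1.8 54.1] [-0.06 -0.06  0.19] clock 13.0667 width 0.08546613874185534
```

```bash
python3 -m handwheel '[[0,-1,12,0,0,0,1],[0,-1,16,0,0,0,1],[0,0,14,0,0,0,1],[0,0,8,0,0,0,1],[0,0,3,0,0,0,1],[0,0,0,0,0,0,1]]'
python3 pp.py .464 -.335 .09 84.9 1
```

```text
clock: 13.57
tcp_pos: [0.469, -0.3428, 0.0959]
tool_rot: [179.4, 0.5, 84.9]
force: [0.2, 0.1, -0.2]
width: 0.0855
n 1 row [7.4, -5.7, 5.8] [0.63, 0.46, 0.0] |d| 11.0 |w| 0.78 total [ 7.4 -5.7  5.8] [0.63 0.46 0.  ] clock 13.5667 width 0.08552545691928758
```

```bash
python3 -m handwheel '[[5,-4,3,0.5,0.4,0,1],[2,-2,2,0.1,0.1,0,1],[0,0,0,0,0,0,1],[0,0,0,0,0,0,1]]'
python3 pp.py .464 -.335 .09 84.9 1
```

```text
clock: 13.9
tcp_pos: [0.4643, -0.3359, 0.0929]
tool_rot: [179.9, 0.0, 84.9]
force: [-0.3, 0.2, 0.2]
width: 0.0859
n 1 row [0.8, -0.4, 2.9] [0.13, 0.02, -0.01] |d| 3.0 |w| 0.13 total [ 0.8 -0.4  2.9] [ 0.13  0.02 -0.01] clock 13.9 width 0.08585433416012135
```

```bash
python3 -m handwheel '[[0.5,0,2,0,0,0,0.3],[0,0,0,0,0,0,-0.2],[0,0,0,0,0,0,-1],[0,0,0,0,0,0,-1],[0,0,0,0,0,0,-1],[0,0,0,0,0,0,-1],[0,0,0,0,0,0,-1],[0,0,0,0,0,0,-1],[0,0,0,0,0,0,-1]]' 60
python3 pp.py .464 -.335 .09 84.9 1
```

```text
clock: 14.65
tcp_pos: [0.4652, -0.3357, 0.092]
tool_rot: [179.8, 0.1, 84.9]
force: [0.2, 0.6, 2.2]
width: 0.0252
n 1 row [0.6, -1.3, 2.0] [0.24, 0.1, 0.02] |d| 2.5 |w| 0.26 total [ 0.6 -1.3  2. ] [0.24 0.1  0.02] clock 14.65 width 0.025238676211792727
```

```bash
python3 -m handwheel '[[0,0,-4,0,0,0,-1],[0,0,-12,0,0,0,-1],[0,0,-18,0,0,0,-1],[0,0,-22,0,0,0,-1],[0,0,-22,0,0,0,-1],[0,0,-22,0,0,0,-1],[0,0,-20,0,0,0,-1],[0,0,-16,0,0,0,-1],[0,0,-8,0,0,0,-1],[0,0,0,0,0,0,-1]]'
cat > sp.py <<'E'
import sys
from h import *
c=np.load("cover.npz"); co,n,x,y=[c[i] for i in("co","n","x","y")]
spot=co+.012*x-.026*y-.012*n
k=float(sys.argv[1])/1000; print("spot",spot)
plan(spot+n*(.077+k),Rcols(y,-n),int(sys.argv[2]))
E
python3 sp.py 70 14
python3 - <<'E'
from h import *
c=cam("wrist"); save(c,"w5.png")
E
```

```text
clock: 15.48
tcp_pos: [0.463, -0.3343, 0.2403]
tool_rot: [-180.0, -0.1, 84.9]
force: [-0.1, -0.8, -1.6]
width: 0.0252
spot [ 0.61858806 -0.05012914  0.08106018]
n 14 row [20.3, 7.9, 2.3] [-1.05, 0.07, -0.63] |d| 21.9 |w| 1.23 total [291.1  92.7  17.6] [-14.73   1.02  -8.78] clock 15.4833 width 0.02517253869389296
```

View pics/w5.png

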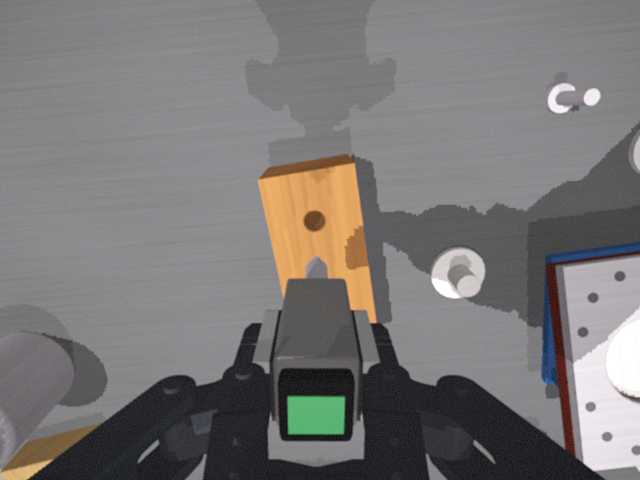

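The wrist view shows the gauge held square in the pads. Its stem tip shows at about (316,260) and the hole is empty at (314,221). I'm moving over the cover.

```bash
python3 -m handwheel '[[10,4,0,-0.5,0,-0.3,-1],[20,8,1,-1,0.1,-0.6,-1],[22,8,2,-1.1,0.1,-0.7,-1],[22,8,2,-1.1,0.1,-0.7,-1],[22,8,2,-1.1,0.1,-0.7,-1],[22,8,2,-1.1,0.1,-0.7,-1],[22,8,2,-1.1,0.1,-0.7,-1],[22,8,2,-1.1,0.1,-0.7,-1],[22,8,2,-1.1,0.1,-0.7,-1],[22,8,2,-1.1,0.1,-0.7,-1]]'
python3 sp.py 70 5
```

```text
clock: 16.37
tcp_pos: [0.5437, -0.1162, 0.2141]
tool_rot: [170.3, -1.4, 91.5]
force: [-0.7, -0.4, -1.3]
width: 0.0254
spot [ 0.61858806 -0.05012914  0.08106018]
n 5 row [12.4, 8.2, 0.0] [-0.99, -0.17, -0.49] |d| 14.9 |w| 1.12 total [62.8 40.  -0.9] [-4.96 -0.86 -2.44] clock 16.3667 width 0.02537512856722594
```

```bash
python3 -m handwheel '[[14,8,0,-1.1,-0.2,-0.5,-1],[13,8,0,-1.1,-0.2,-0.5,-1],[12,8,0,-1,-0.2,-0.5,-1],[10,7,0,-1,-0.2,-0.5,-1],[6,5,0,-0.6,-0.1,-0.3,-1],[0,0,0,0,0,0,-1],[0,0,0,0,0,0,-1]]'
python3 sp.py 70 1
python3 - <<'E'
from h import *
import pickle
s=readout.get_state(); c=cam("wrist"); save(c,"w6.png"); pickle.dump((s,c),open("w6.pkl","wb"))
k=np.load("cover.npz"); co,n,x,y=[k[i] for i in("co","n","x","y")]
print("spot pred px",proj(c,co+.012*x-.026*y-.012*n),"tip pred px",proj(c,np.array(s["tcp_pos"])+tool_R(s)[:,2]*.077))
P=cloud(c); e=P-co; h=e@n; m=(c["depth"]>0)&(abs(h)<.008)&(abs(e@x)<.085)&(abs(e@y)<.095); f=P[m]; a=f.mean(0); nn=np.linalg.svd(f-a,full_matrices=False)[2][2]; print("face h",np.median(h[m]),nn*np.sign(nn[2]),n)
r=np.hypot(e@x-.012,e@y+.026); m=(c["depth"]>0)&(abs(h+.012)<.008)&(r<.02); print("floor h",np.median(h[m]),m.sum())
im=c["color"][150:350,220:420,::-1]; cv2.imwrite("pics/w6c.png",cv2.resize(im,None,fx=3,fy=3,interpolation=cv2.INTER_CUBIC))
E
```

```text
clock: 16.95
tcp_pos: [0.569, -0.0439, 0.2105]
tool_rot: [166.2, -0.6, 94.4]
force: [-0.1, 0.8, -1.1]
width: 0.0251
spot [ 0.61858806 -0.05012914  0.08106018]
n 1 row [-9.4, 14.4, -9.7] [-0.91, -0.75, 0.49] |d| 19.7 |w| 1.28 total [-9.4 14.4 -9.7] [-0.91 -0.75  0.49] clock 16.95 width 0.02508832155885094
spot pred px [300.78671852 252.07565362] tip pred px [316.42931152 259.89154964]
face h -0.0006592886245440264 [-0.25642327 -0.01511439  0.96644641] [-0.25368686 -0.01639818  0.96714739]
floor h -0.012096647341121982 1950
```

View pics/w6c.png

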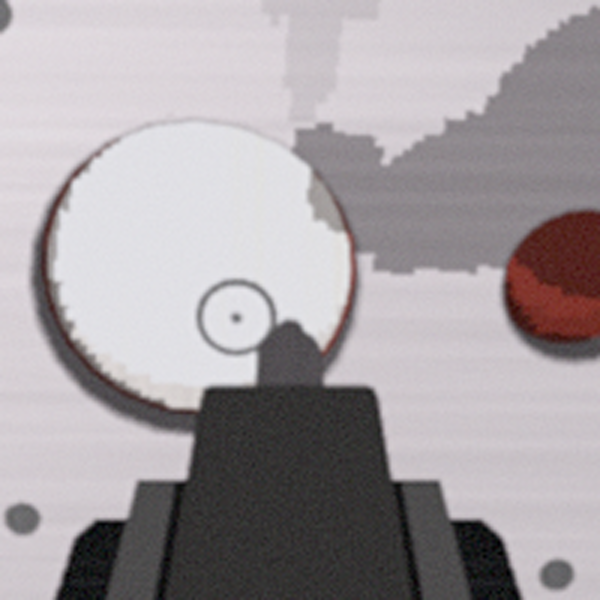

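The crop shows the ring's centre dot at full-frame pixel (298.7,255.7) and the plunger end at (316.7,257.5). The prediction for the plunger end was (316.4,259.9), which is consistent. I'll refine the spot by ray.

```bash
python3 - <<'E'
from h import *
import pickle
s,c=pickle.load(open("w6.pkl","rb")); k=np.load("cover.npz"); co,n,x,y=[k[i] for i in("co","n","x","y")]
# sub-pixel: centroid of dark pixels in ring neighbourhood
g=cv2.cvtColor(c["color"],cv2.COLOR_RGB2GRAY).astype(float); w=255-g[251:261,294:304]; w=np.clip(w-np.median(w)-25,0,None); v,u=np.mgrid[251:261,294:304]; U,V=(u*w).sum()/w.sum(),(v*w).sum()/w.sum(); print("dot",U,V)
K=c["K"]; r=c["T"][:3,:3]@np.array([(U-K[0][2])/K[0][0],(V-K[1][2])/K[1][1],1]); o=c["T"][:3,3]
q=co-.0123*n; sp=o+r*((q-o)@n)/(r@n); old=co+.012*x-.026*y-.012*n
print("wrist spot",sp,"diff x,y,n mm",[1000*(sp-old)@a for a in(x,y,n)])
n2=np.array([-.2551,-.0157,.9668]); n2/=np.linalg.norm(n2)
np.savez("spot.npz",spot=old+.8*(sp-old),n=n2,y=y)
E
cat > sp.py <<'E'
import sys
from h import *
c=np.load("spot.npz"); k=float(sys.argv[1])/1000; n=c["n"]
Rt=Rcols(c["y"],-n); plan(c["spot"]+n*(.077+k),Rt,int(sys.argv[2]))
s=readout.get_state(); t=np.array(s["tcp_pos"])+.077*tool_R(s)[:,2]-c["spot"]; print("tip in spot frame mm",(1000*np.c_[Rt[:,1],Rt[:,0],n].T@t).round(1),"tilt err",np.degrees(np.arccos(-tool_R(s)[:,2]@n)).round(2),"force",s["force"].round(1))
E
python3 sp.py 40 1
```

```text
dot 298.3191489361702 255.50851063829788
wrist spot [ 0.62145515 -0.05177218  0.08147418] diff x,y,n mm [np.float64(2.7698658805895735), np.float64(-1.8245590900649777), np.float64(-0.3000000000000486)]
n 1 row [-11.0, 17.0, 20.5] [-1.0, -0.8, 0.47] |d| 28.8 |w| 1.37 total [-11.   17.   20.5] [-1.   -0.8   0.47] clock 17.0 width 0.025422855374432392
tip in spot frame mm [-18.1  11.7  60.9] tilt err 1.29 force [ 0.1  0.4 -2.8]
```

```bash
python3 -m handwheel '[[-5,7,5,-0.5,-0.4,0.2,-1],[-4,6,8,-0.4,-0.3,0.2,-1],[-2,3,8,-0.1,-0.1,0.1,-1],[0,0,8,0,0,0,-1],[0,0,5,0,0,0,-1],[0,0,0,0,0,0,-1],[0,0,0,0,0,0,-1]]'>/dev/null
python3 sp.py 20 1
```

```text
n 1 row [4.9, 0.5, 1.0] [-0.09, 0.15, -0.4] |d| 5.0 |w| 0.44 total [4.9 0.5 1. ] [-0.09  0.15 -0.4 ] clock 17.5833 width 0.025193882648181183
tip in spot frame mm [-0.7 -5.1 21. ] tilt err 0.18 force [-0.6 -0.2 -1.3]
```

```bash
python3 -m handwheel '[[3,0.5,2,0,0.1,-0.2,-1],[2,0.5,4,0,0,-0.1,-1],[0,0,4,0,0,0,-1],[0,0,2,0,0,0,-1],[0,0,0,0,0,0,-1],[0,0,0,0,0,0,-1]]'>/dev/null
python3 sp.py 8 1
python3 - <<'E'
from h import *
c=cam("wrist"); im=c["color"][170:320,220:420,::-1]; cv2.imwrite("pics/w7c.png",cv2.resize(im,None,fx=4,fy=4,interpolation=cv2.INTER_CUBIC))
s=np.load("spot.npz"); print("spot px",proj(c,s["spot"]))
t=readout.get_state(); print("tip px",proj(c,np.array(t["tcp_pos"])+.077*tool_R(t)[:,2]))
c=cam("scene"); u,v=proj(c,s["spot"]).astype(int); print("scene spot",u,v); im=c["color"][v-50:v+50,u-65:u+65,::-1]; cv2.imwrite("pics/s7c.png",cv2.resize(im,None,fx=5,fy=5,interpolation=cv2.INTER_CUBIC))
E
```

```text
n 1 row [-1.1, -0.5, 0.1] [-0.09, 0.03, -0.04] |d| 1.2 |w| 0.1 total [-1.1 -0.5  0.1] [-0.09  0.03 -0.04] clock 18.0833 width 0.025697364789136822
tip in spot frame mm [0.4 1.  8.1] tilt err 0.09 force [-0.5  0.6 -0.7]
spot px [314.68744449 254.53858524]
tip px [316.36695998 259.88749243]
scene spot 290 269
```

View pics/w7c.png

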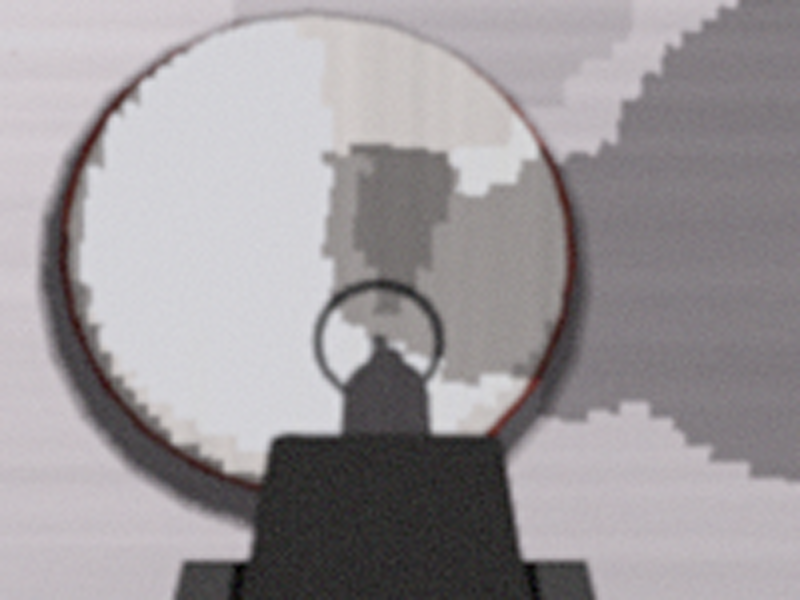

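View pics/s7c.png

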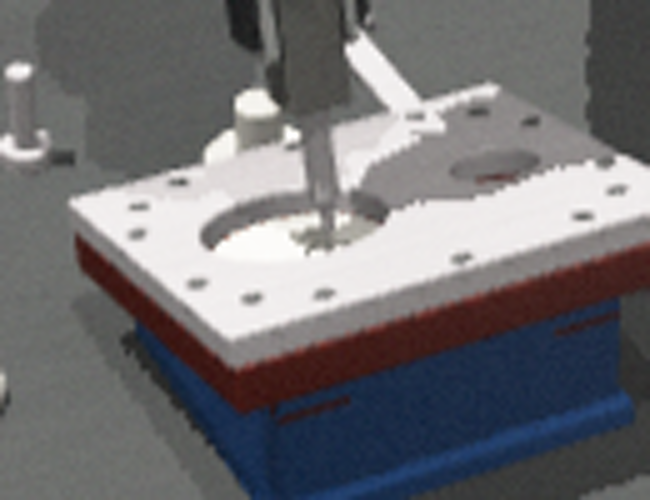

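The wrist crop shows the ring centred at (378,340) with the plunger end just below it at (380,347), within about 1 mm. The scene crop shows the tip over the ring, so I'm pressing in slowly.

```bash
python3 -m handwheel '[[-0.8,-0.3,2,0,0,0,-1],[-0.3,-0.2,2,0,0,0,-1],[0,0,2,0,0,0,-1],[0,0,0,0,0,0,-1],[0,0,0,0,0,0,-1],[0,0,0,0,0,0,-1]]'>/dev/null; python3 sp.py -5 1
python3 -m handwheel '[[0,0,1.5,0,0,0,-1],[0,0,1.5,0,0,0,-1],[0,0,0,0,0,0,-1],[0,0,0,0,0,0,-1],[0,0,0,0,0,0,-1]]'>/dev/null; python3 sp.py -5 1
```

```text
n 1 row [0.6, -0.4, 7.1] [-0.02, 0.06, -0.06] |d| 7.2 |w| 0.09 total [ 0.6 -0.4  7.1] [-0.02  0.06 -0.06] clock 18.6833 width 0.025490926788701355
tip in spot frame mm [ 0.4 -0.7  2.1] tilt err 0.06 force [ 0.7  0.4 -2. ]
n 1 row [0.7, -0.7, 4.1] [0.01, 0.07, -0.06] |d| 4.3 |w| 0.1 total [ 0.7 -0.7  4.1] [ 0.01  0.07 -0.06] clock 19.1 width 0.02535223080882862
tip in spot frame mm [ 0.7 -0.8 -0.9] tilt err 0.07 force [-0.2 -0.3 -1. ]
```

```bash
python3 -m handwheel '[[0.3,-0.3,1.5,0,0,0,-1],[0.2,-0.2,1,0,0,0,-1],[0,0,0,0,0,0,-1],[0,0,0,0,0,0,-1]]'|grep force; for i in 1 2 3 4; do python3 -m handwheel '[[0,0,0,0,0,0,-1]]'|grep force; done;  python3 sp.py -5 1
```

```text
force: [-1.0, 0.1, 0.3]
force: [-1.5, -0.4, -1.0]
force: [-0.3, -0.8, -0.0]
force: [-0.4, 1.4, 0.3]
force: [-1.8, -1.0, 0.5]
n 1 row [0.6, -0.7, 2.2] [0.07, 0.14, -0.07] |d| 2.3 |w| 0.17 total [ 0.6 -0.7  2.2] [ 0.07  0.14 -0.07] clock 19.7667 width 0.025459804442447897
tip in spot frame mm [ 0.8 -0.8 -2.8] tilt err 0.16 force [-1.8 -1.   0.5]
```

```bash
python3 -m handwheel '[[0.4,-0.4,1.5,0,0,0,-1],[0.2,-0.3,1,0,0,0,-1],[0,0,0,0,0,0,-1],[0,0,0,0,0,0,-1]]'|grep force; for i in 1 2 3 4 5; do python3 -m handwheel '[[0,0,0,0,0,0,-1]]'|grep force; done;  python3 sp.py -5 1
```

```text
force: [-1.5, 0.1, -0.0]
force: [-1.5, 0.1, -0.2]
force: [-0.8, -0.6, 1.2]
force: [-1.7, -1.2, 1.3]
force: [-2.4, -0.3, 0.8]
force: [-0.9, -0.0, 0.7]
n 1 row [0.4, -0.6, -0.0] [0.14, 0.21, -0.07] |d| 0.7 |w| 0.26 total [ 0.4 -0.6 -0. ] [ 0.14  0.21 -0.07] clock 20.5167 width 0.0251025438934731
tip in spot frame mm [ 0.8 -0.7 -5. ] tilt err 0.25 force [-0.9 -0.   0.7]
```

```bash
python3 -m handwheel '[[0.3,-0.4,0.8,0,0,0,-1],[0,0,0,0,0,0,-1],[0,0,0,0,0,0,-1]]'|grep force; for i in 1 2 3 4 5 6; do python3 -m handwheel '[[0,0,0,0,0,0,-1]]'|grep force; done;  python3 sp.py -5 1
python3 - <<'E'
from h import *
c=cam("wrist"); im=c["color"][170:320,220:420,::-1]; im1=cv2.resize(im,None,fx=3,fy=3,interpolation=cv2.INTER_CUBIC)
t=cam("top"); p=proj(t,[.473,.363,.03]).astype(int); im2=cv2.resize(t["color"][p[1]-56:p[1]+56,p[0]-25:p[0]+25,::-1],(201,450))
cv2.imwrite("pics/f.png",np.hstack([im1,im2[:, :200]]))
P=cloud(t); f=P[(t["depth"]>0)&(abs(P[...,0]-.47)<.05)&(abs(P[...,1]-.363)<.05)&(P[...,2]>.045)&(P[...,2]<.07)]; print("cap top (top cam)",f.mean(0),len(f))
E
```

```text
force: [-2.3, -0.3, 0.7]
force: [-1.6, -0.2, 1.8]
force: [-0.8, 0.2, 1.0]
force: [-0.4, -0.1, 1.4]
force: [-0.7, -1.2, 1.8]
force: [-0.7, -0.8, 0.7]
force: [-0.9, -0.7, 1.0]
n 1 row [0.4, -0.5, -0.6] [0.19, 0.24, -0.07] |d| 0.9 |w| 0.31 total [ 0.4 -0.5 -0.6] [ 0.19  0.24 -0.07] clock 21.2667 width 0.025531795463512166
tip in spot frame mm [ 0.8 -0.7 -5.6] tilt err 0.31 force [-0.9 -0.7  1. ]
cap top (top cam) [0.47139625 0.3643045  0.05440031] 184
```

View pics/f.png

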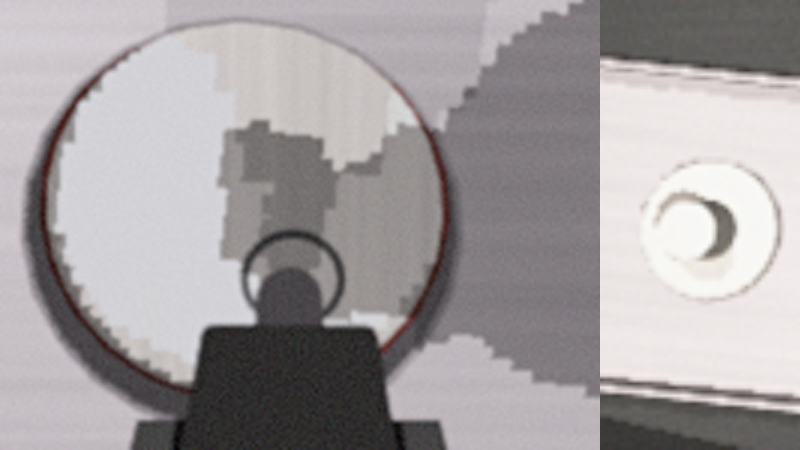

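```bash
python3 -c "
from h import *
s=readout.get_state(); print(s['clock'],s['joint_velocities'].round(2),s['force'])
print(ticket.close_job())"
```

```text
21.3667 [ 0.01 -0.02 -0.07  0.   -0.02  0.03] [-1.01244078  0.09623423  1.12325266]
the job is handed in; nothing more can be done
None
```

I moved the bearing cap to the pan and handed the job in at 21.4 s of the 54 s allowed. At hand-in the arm was holding the gauge pressed on the ringed spot. No verdict is reported, so the figures below are my own last checks.

- **Cap:** it lies boss up and let go, about 5 mm from the middle of the pan. The flange measured level to about 0.1°. The fingers were fully open when I backed away.
- **Tip position:** it is about 1 mm from the spot's centre by the arm's pose. The last wrist picture agrees to about 1 mm, although the stem hides the tip itself.
- **Squareness:** the tool is 0.3° off the floor's measured normal.
- **Press:** the wrist force averaged about 3 N after allowing for the gauge's weight, which means roughly 4.5 mm of plunger. The arm's pose suggests about 5.6 mm. The two differ by about 1 mm, but both are well inside the 2–8 mm band.
- **Stillness:** the arm was at rest when I handed in.

- **Camera disagreement:** the top and wrist cameras differed by 2–3 mm on the spot's position, so I went mostly by the wrist camera.
- **Contact in the pan:** setting the cap down pressed briefly with about 46 N at the wrist, on the cap's underside. That is under the 120 N wrist limit. The 40 N limit applies only to the arm and gripper body, which I don't think were touching anything.
- **Not checked:** I did not measure the drift and the loose parts on the table again afterwards. None were touched as far as I could see.

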